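# Make up two wooden toy sets at the train table

### The job

Make up two play sets from the plain wooden toys: the tank engine and the round-headed tree go in the oblong two-compartment tray, and the tanker wagon, the fir tree and the house go in the nearly square three-compartment tray. Stand each piece upright on the tray floor in a compartment of its own, near the middle of it: each vehicle lengthwise in the long compartment, the trees and the house in the small ones (house and fir tree either way round). Leave the bus, the clock tower and the car standing where they are.

Things in the scene. Friction and masses are not known exactly. Their poses are not given: they have to be found in the camera images.
- oblong_tray: Fixed, low wooden tray, oblong, 182 (x) by 85 (y) mm, with TWO compartments in a row: the long one measures 105 (x) by 75 (y) mm inside, centred at x -33.5 mm, y 0; the small one 62 by 75 mm, centred at x +55 mm, y 0. Floor 5 mm thick, walls 5 mm thick and only 14 mm high above the table. Origin: centre of its underside, z up; x along the tray's length, towards the small compartment.
- square_tray: Fixed, low wooden tray, nearly square, 155 (x) by 165 (y) mm, with THREE compartments: one long one, 145 (x) by 75 (y) mm inside, centred at x 0, y -40 mm; and on the other side two small ones, each about 70 by 75 mm, centred at x -37.5 and x +37.5 mm, y +40 mm. Floor 5 mm thick, walls 5 mm thick and 14 mm high above the table. Origin: centre of its underside, z up; x along the long compartment, y from it towards the small ones.
- engine: Plain wooden toy tank engine, 84 mm long (x), 36 mm wide (y), flat vertical sides from 12 to 40 mm high; a round boiler of 24 mm width and a dark chimney on top towards -x, a cab 63 mm high with a dark roof at the +x end. About 90 g. Origin: centre of its underside, z up; x along its length.
- tanker: Plain wooden toy tanker wagon: a lying cylinder 36 mm in diameter and 80 mm long along x, its axis 32 mm above the table, with two dark bands, on a flat chassis 84 by 28 mm; 54 mm high over the dark filler cap. About 80 g. Origin: centre of its underside, z up; x along its length.
- round_tree: Plain wooden toy tree with one rounded, bulbous head: head 40 mm in diameter (vertical sides from 36 to 48 mm high), 64 mm high in all, on a thin dark trunk and a foot disc of 36 mm diameter, 6 mm thick. About 45 g. Origin: centre of its underside, z up; round about z.
- fir_tree: Plain wooden toy fir tree in three stepped round tiers: the lowest tier 40 mm in diameter from 20 to 44 mm high, then 27 mm to 58 mm, then 14 mm to 70 mm; dark trunk, foot disc 36 mm in diameter, 6 mm thick. About 45 g. Origin: centre of its underside, z up; round about z.
- house: Plain wooden toy house, 42 (x) by 40 (y) mm, vertical walls to 41 mm high, then a dark gable roof (46 mm long) with its ridge along x, about 63 mm high. About 70 g. Origin: centre of its underside, z up; y across the ridge.
- bus: Plain wooden toy bus, a rounded box 78 (x) by 36 (y) by 52 (z) mm with a row of dark windows. Not wanted: leave it. Origin: centre of its underside, z up; x along its length.
- tower: Plain wooden toy clock tower, 34 mm square, 52 mm high with a dark pointed cone roof to 78 mm. Not wanted: leave it. Origin: centre of its underside, z up; faces -x.
- car: Plain wooden toy car, 58 (x) by 30 (y) by 31 (z) mm. Not wanted: leave it. Origin: centre of its underside, z up; x along its length.

How it is judged:
At the end, for the whole second after the job is handed in: All five pieces stand upright (within 0.12 rad) and at rest on the tray floor (within 4 mm), each within 13 mm (x) and 19 mm (y) of its compartment's centre; the tanker within 30 mm in x. House and fir tree share the two small compartments of the square tray, either way round (x of engine in the frame of oblong_tray between -0.0465 and -0.0205 m and y of engine in the frame of oblong_tray between -0.019 and 0.019 m and x of round_tree in the frame of oblong_tray between 0.042 and 0.068 m and y of round_tree in the frame of oblong_tray between -0.019 and 0.019 m and x of tanker in the frame of square_tray between -0.03 and 0.03 m and y of tanker in the frame of square_tray between -0.059 and -0.021 m and (((x of house in the frame of square_tray between 0.0245 and 0.0505 m and y of house in the frame of square_tray between 0.021 and 0.059 m) and (x of fir_tree in the frame of square_tray between -0.0505 and -0.0245 m and y of fir_tree in the frame of square_tray between 0.021 and 0.059 m)) or ((x of house in the frame of square_tray between -0.0505 and -0.0245 m and y of house in the frame of square_tray between 0.021 and 0.059 m) and (x of fir_tree in the frame of square_tray between 0.0245 and 0.0505 m and y of fir_tree in the frame of square_tray between 0.021 and 0.059 m))) and z of engine in the frame of oblong_tray between 0.001 and 0.009 m and angle between each of engine, round_tree, tanker, house, fir_tree's own z axis and vertical below 0.12 rad and linear speed of each of engine, round_tree, tanker, house, fir_tree below 0.02 m/s and z of round_tree in the frame of oblong_tray between 0.001 and 0.009 m and z of tanker in the frame of square_tray between 0.001 and 0.009 m and z of house in the frame of square_tray between 0.001 and 0.009 m and z of fir_tree in the frame of square_tray between 0.001 and 0.009 m); the robot touches nothing.
It fails at once if the bus, which is not wanted, is moved more than 20 mm or tipped (distance of bus from where it was at the start of the episode above 0.02 m or angle between bus's own z axis and vertical above 0.3 rad).
It fails at once if the clock tower, which is not wanted, is moved more than 20 mm or tipped (distance of tower from where it was at the start of the episode above 0.02 m or angle between tower's own z axis and vertical above 0.3 rad).
It fails at once if the car, which is not wanted, is moved more than 20 mm or tipped (distance of car from where it was at the start of the episode above 0.02 m or angle between car's own z axis and vertical above 0.3 rad).
It also fails if it takes over 128 s, if anything falls off the work surface, if the arm or the gripper's body presses on something with over 40 N, if the wrist force passes 120 N, or if a joint passes its speed limit or range.

### The arm

A 6-joint arm with a two-finger parallel gripper is mounted at the origin on the work surface. World frame = base frame: x ahead of the robot, y to its left, z up, the work surface at z = 0. Lengths are in m, angles in rad, forces in N, time in s.
With the tool pointing down it reaches from about 0.275 to 0.85 m from the base axis. Payload 5.2 kg.
Tool frame: the origin (TCP) lies midway between the tips of the shut fingers; the grasp point (between the pads) lies 19 mm behind it; z points along the fingers, y is the line along which they close (so a half turn about z gives the same grasp; the last joint's range is limited). The gripper opens to 85 mm and grips with 20 to 120 N. Pads are 22 mm wide; open, the fingers measure 114 mm over their backs; the gripper's body (76 mm by 85 mm) begins 54 mm behind the grasp point. The pads swing forward as they close: fully open they stand 13 mm farther back than shut.
Start: joints at [1.091, 0.259, 1.535, -0, 1.348, -0.203], TCP at [0.15, 0.529, 0.231] pointing down, gripper open.
Joint ranges: [-3.14, 3.14], [-0.91, 2.08], [0.19, 2.58], [-1.22, 4.36], [0.22, 2.71], [-3.12, 3.12]. Speed limits (rad/s): [2.57, 2.57, 3.14, 3.14, 3.14, 3.14].

### API

Orientations are given as a unit quaternion [x, y, z, w].
In Python, from rig import bot, cams, order, outline_of gives the robot as it stands.
- The arm moves only by the shell command python3 -m creep 'ROWS' [FORCE]. ROWS is JSON, a list of rows, each a list of 3 entries, a list of its own where there are three numbers: the shift along the tool's x, y, z in cm, then the turn about the tool's z in degrees, then the opening, from 0 (shut) to 1 (fully open). A call has 1 to 12 rows; each row shifts and turns the commanded pose from where the row before left it, along the tool's axes as they then stand; what a row does not reach is not made up. A row lasts 1/8 s, in which the tool goes at most 62.5 mm and 10.7 degrees, less where a joint would pass 70% of its speed; a pose out of reach is approached as far as the arm can. A call is refused whole if a number of a shift passes 6.25 or a number of a turn 10.7, either way. A call with a gripper value outside its range is refused whole. The fingers move at their own pace and stop on an object; FORCE is the grip in N (left out, the last holds). Time passes only in rows, so rows that do not move let the fingers close. It gives the time, the measured TCP pose, the force, the opening and the grip force at its end, in the units of the state.
- bot.read_state(): the state, without advancing time (a new reading comes with each control period).
- cams.camera(name): name is "scene" or "top" or "wrist"; returns the picture (480x640x3 uint8, blue, green, red); there is no depth.
- cams.get_calibration(name): a dict with "fx", "fy", "cx", "cy" (pixels), "xyz" and "orientation" of the camera in the world. Camera axes: x right, y up, looking along -z (the intrinsics and any distortion apply to the point x, -y, -z); pixel columns grow to the right and rows downward; lengths in m; the calibration is good to about 2 mm. A picture is of the moment at which its call begins: read the wrist's pose just before it. get_calibration takes no time and is no camera call; for the wrist camera it gives the pose at the moment of the call.
- order.hand_in(): hands the job in; it is judged then, once.
Trained networks look in the newest picture that a camera, given by its name, has taken for a name from the list of things; names that differ only in an ending like _2 or _b are one class to them, and where a whole thing is asked for, a point or a joint stands for the part that bears it (a point fixed in the world has none). Each returns a list of dicts, best first, with "p" (0 to 1); they miss things now and then, are a little off and sometimes report something else, mostly with a low value. They report only what shows in the picture. A call takes as long as a camera call.
- outline_of(label, camera): "region" (480x640 bool, what is visible of it) and "rect" ([centre column, centre row, width, height] in pixels, round what is visible of it).
The state is a dict: "time_s": time; "joints": joint angles; "qd": joint speeds; "tau": joint torques, N m; "position": TCP position; "tcp_rot": TCP orientation; "wrist_force": force on the tool from outside, world axes, zero at the start; "ft_torque": the same for the moment, N m; "width": finger opening in m; "gripper_force": force on a finger pad.
Only numpy, scipy, OpenCV 4.12 (cv2) and the standard library are available. Lean on these libraries where they do the work, as an engineer would, in place of code of your own. Each camera call takes 0.05 s, during which the arm holds its last target. There are 200 camera calls.

## Working session

There is one attempt and no reset: what is moved stays moved. The work goes in short steps, Python scripts to look and compute and a shell command to move; the robot and the scene stay as the last step left them, time stands still between calls to the robot, and variables do not carry over. Pictures are saved under pics/ and viewed, at most 14 in all, crops included, and the job is handed in when it is done.

```bash
ls; mkdir -p pics; python3 - <<'E'
from rig import bot,cams
import cv2,numpy as np
s=bot.read_state();print(s)
for n in ("top","scene"):
    cv2.imwrite(f"pics/{n}0.png",cams.camera(n));print(n,cams.get_calibration(n))
E
```

```text
pics
{'time_s': 0.0, 'joints': array([ 1.09119673e+00,  2.59397570e-01,  1.53609652e+00, -8.68543513e-06,
        1.34800655e+00, -2.02805140e-01]), 'qd': array([ 0.00130314, -0.00047139, -0.00080832, -0.00028936, -0.00061474,
        0.00085057]), 'tau': array([ 1.54753747e-03, -4.45999038e+01, -2.90580815e+01, -3.28067417e-04,
        1.15756108e-02,  1.72621490e-06]), 'position': array([0.15003098, 0.52858425, 0.23043994]), 'tcp_rot': array([ 1.37954829e-01,  9.90438062e-01, -9.00415485e-04, -3.15235276e-04]), 'wrist_force': array([ 0.46484767, -0.14051479, -0.11598242]), 'ft_torque': array([ 0.0160039 ,  0.00772786, -0.05730405]), 'gripper_force': 0.0, 'width': 0.08573014724063006}
top {'fx': 478.2963545283102, 'fy': 478.2963545283102, 'cx': 318.9264762239788, 'cy': 237.66412228497757, 'xyz': array([ 0.49960612, -0.01934333,  1.14537687]), 'orientation': array([ 0.01982059, -0.01712952, -0.70074625,  0.71292946])}
scene {'fx': 473.47318393234565, 'fy': 473.47318393234565, 'cx': 324.84357573686543, 'cy': 235.98121370732323, 'xyz': array([1.12963447, 0.36128439, 0.57776528]), 'orientation': array([0.20382345, 0.3790574 , 0.79427685, 0.42883071])}
```

View pics/top0.png

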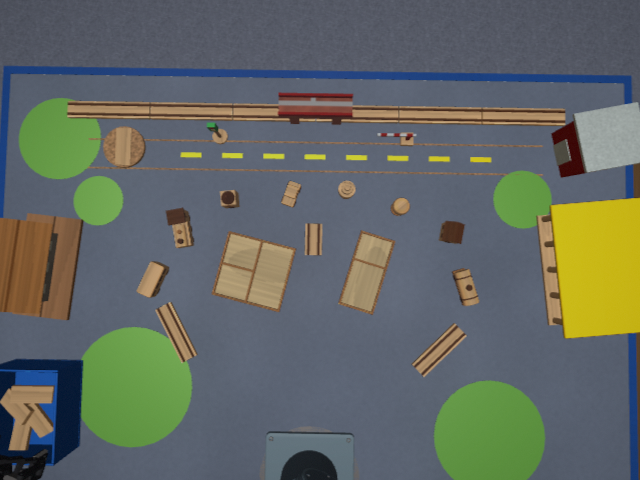

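View pics/scene0.png

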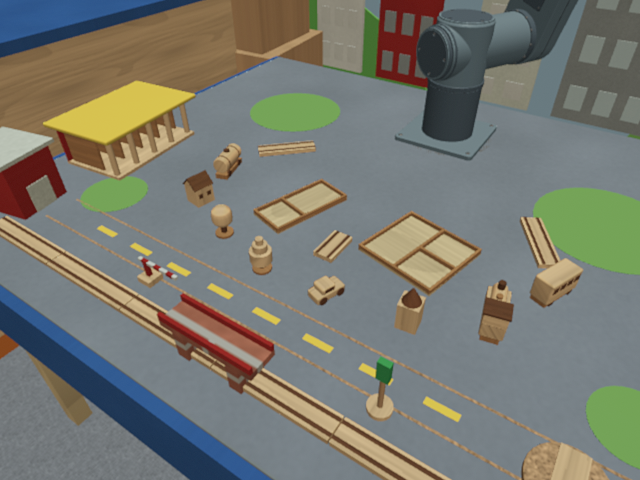

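The top view shows the square tray at (254,271) and the oblong tray at (367,272). The engine is at (180,230) with its cab at the upper end, the tanker at (466,287), the house at (452,232), the round tree at (401,206) and the fir at (347,189). To be left: the bus at (151,279), the tower at (228,198) and the car at (291,194).

```bash
cat > h.py <<'E'
import numpy as np,cv2
from scipy.spatial.transform import Rotation as R
from rig import bot,cams,order,outline_of
def ray(c,px):
    px=np.atleast_2d(px).astype(float)
    d=np.c_[(px[:,0]-c['cx'])/c['fx'],-(px[:,1]-c['cy'])/c['fy'],-np.ones(len(px))]
    return R.from_quat(c['orientation']).apply(d)
def at(c,px,z):
    d=ray(c,px);o=np.array(c['xyz'])
    return (o+d*((z-o[2])/d[:,2])[:,None])[:,:2]
def proj(c,P):
    q=R.from_quat(c['orientation']).inv().apply(np.atleast_2d(P)-c['xyz'])
    return np.c_[c['cx']+c['fx']*q[:,0]/-q[:,2],c['cy']-c['fy']*q[:,1]/-q[:,2]]
def find(label,cam,z):
    "list of (p, centre xy, long-axis deg, size mm) of the min-area rectangle of the region on plane z"
    c=cams.get_calibration(cam);out=[]
    for r in outline_of(label,cam):
        v,u=np.nonzero(r['region'])
        if len(v)<10: continue
        w=at(c,np.c_[u,v],z).astype(np.float32)
        (m,sz,_)=rc=cv2.minAreaRect(w);b=cv2.boxPoints(rc)
        e=max((b[1]-b[0],b[2]-b[1]),key=np.linalg.norm)
        out.append((round(r['p'],2),np.round(m,4).tolist(),round(float(np.degrees(np.arctan2(e[1],e[0])))%180,1),(np.sort(sz)*1000).round().tolist(),w.mean(0).round(4).tolist()))
    return out
def tool():
    s=bot.read_state();return s,R.from_quat(s['tcp_rot']).as_matrix()
def go(x,y,z=None,yaw=None):
    "shift (cm) in present tool axes to TCP x,y,z; turn (deg about tool z) bringing the closing line to world yaw (mod 180)"
    s,M=tool();p=s['position'];t=np.array([x,y,p[2] if z is None else z])-p
    d=M.T@t*100;yw=np.degrees(np.arctan2(M[1,1],M[0,1]))
    o=''
    if yaw is not None: o=-((yaw-yw+90)%180-90)
    print('pos',p.round(4),'closing yaw',round(yw,1),'shift cm',d.round(2),'turn',o and round(o,1),'j6',s['joints'][5].round(2),'t',s['time_s'])
E
python3 - <<'E'
from h import *
cams.camera("top")
for n,z in dict(oblong_tray=.014,square_tray=.014,engine=.04,tanker=.04,round_tree=.045,fir_tree=.035,house=.05,bus=.05,tower=.05,car=.03).items():
    print(n,find(n,"top",z))
E
```

```text
oblong_tray [(0.63, [0.4812, -0.1268], 163.7, [87.0, 184.0], [0.4805999994277954, -0.12700000405311584])]
square_tray [(0.72, [0.4768, 0.1395], 76.3, [157.0, 167.0], [0.4771000146865845, 0.13950000703334808])]
engine [(0.8, [0.5754, 0.3099], 12.1, [55.0, 91.0], [0.5771999955177307, 0.30790001153945923])]
tanker [(0.75, [0.4515, -0.3523], 16.5, [42.0, 85.0], [0.451200008392334, -0.35190001130104065]), (0.71, [0.6587, 0.053], 161.6, [34.0, 57.0], [0.6588000059127808, 0.05299999937415123]), (0.3, [0.5752, 0.3097], 13.1, [55.0, 93.0], [0.5771999955177307, 0.30799999833106995])]
round_tree [(0.78, [0.6324, -0.1995], 135.8, [36.0, 43.0], [0.6330000162124634, -0.19910000264644623])]
fir_tree [(0.75, [0.6714, -0.0759], 0.9, [37.0, 40.0], [0.6718999743461609, -0.07569999992847443])]
house [(0.91, [0.5762, -0.3161], 83.8, [49.0, 52.0], [0.5755000114440918, -0.3165000081062317])]
bus [(0.89, [0.4559, 0.364], 156.8, [49.0, 82.0], [0.45649999380111694, 0.3643999993801117])]
tower []
car [(0.8, [0.6603, 0.054], 161.2, [34.0, 58.0], [0.6603000164031982, 0.05400000140070915])]
```

```bash
python3 -c "
from h import *
go(.572,.306,.20,102)"
```

```text
pos [0.1503 0.5291 0.2313] closing yaw 74.1 shift cm [-46.66  -9.93   3.13] turn -27.9 j6 -0.2 t 0.65
```

```bash
python3 -m creep '[[[-5.2,-1.1,0.35],0,1],[[-5.2,-1.1,0.35],0,1],[[-5.2,-1.1,0.35],0,1],[[-5.2,-1.1,0.35],0,1],[[-5.2,-1.1,0.35],0,1],[[-5.2,-1.1,0.35],0,1],[[-5.2,-1.1,0.35],0,1],[[-5.2,-1.1,0.35],0,1],[[-5.2,-1.1,0.35],0,1],[[0,0,0],-9.3,1],[[0,0,0],-9.3,1],[[0,0,0],-9.3,1]]' 40; python3 - <<'E'
from h import *
go(.572,.306,.20,102)
cv2.imwrite("pics/w1.png",cams.camera("wrist"))
c=cams.get_calibration("wrist");print(c)
print(find("engine","wrist",.05))
E
```

```text
time_s: 2.15
position: [0.5736, 0.3057, 0.1995]
tcp_rot: [-0.107, 0.994, -0.0, -0.0]
wrist_force: [-0.8, -0.0, 0.5]
width: 0.0853
gripper_force: 0.0
pos [0.5736 0.3057 0.1995] closing yaw 102.3 shift cm [ 0.15  0.07 -0.05] turn 0.3 j6 -1.47 t 2.15
{'fx': 379.1757260547574, 'fy': 379.1757260547574, 'cx': 320.398984892981, 'cy': 235.56464100115124, 'xyz': array([0.49089509, 0.28717797, 0.34190978]), 'orientation': array([-0.1026274 , -0.1288213 ,  0.77018905,  0.61618302])}
[(0.91, [0.5732, 0.3085], 12.7, [42.0, 96.0], [0.5730000138282776, 0.30880001187324524])]
```

View pics/w1.png

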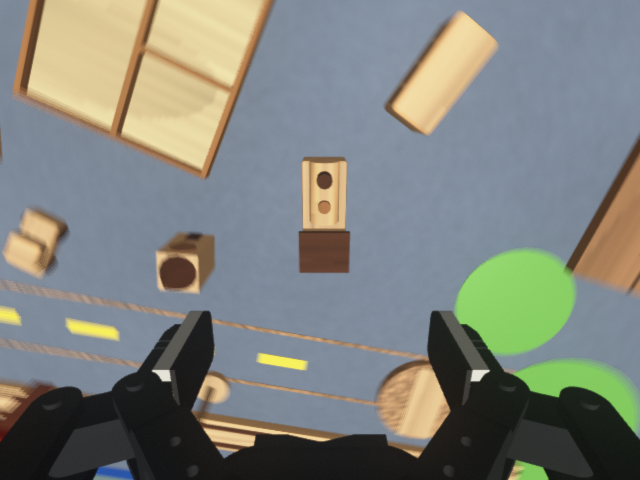

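The wrist view shows the engine at columns 302–347: boiler end at row 157, cab roof ending at row 272, and nothing close on either side.

```bash
python3 - <<'E'
from h import *
c=cams.get_calibration("wrist")
print('cab far edge',at(c,[[300,272],[349,271]],.063),'near',at(c,[[300,231],[349,229]],.063),'front',at(c,[[303,158],[347,157]],.04))
print('tcp px',proj(c,[[.5736,.3057,.1995],[.5736,.3057,.04]]))
E
```

```text
cab far edge [[0.61806909 0.29881613]
 [0.60896719 0.33716027]] near [[0.58397955 0.29213369]
 [0.57445044 0.32887559]] front [[0.53182346 0.28313756]
 [0.52381833 0.31680872]]
tcp px [[319.75812979 314.79149727]
 [319.94045478 213.85954569]]
```

```bash
python3 -c "
from h import *
go(.570,.309,.012,102)"
```

```text
pos [0.5735 0.3059 0.1996] closing yaw 102.1 shift cm [ 0.27  0.38 18.76] turn 0.1 j6 -1.46 t 2.25
```

```bash
python3 -m creep '[[[0.27,0.38,5],0,1],[[0,0,5],0,1],[[0,0,4.5],0,1],[[0,0,3],0,1],[[0,0,1.25],0,1],[[0,0,0],0,1],[[0,0,0],0,0.2],[[0,0,0],0,0.2],[[0,0,0],0,0.2],[[0,0,0],0,0.2],[[0,0,0],0,0.2],[[0,0,0],0,0.2]]' 40; python3 -c "
from h import *
go(.4490,-.1174,.16,-106.3)"
```

```text
time_s: 3.75
position: [0.5709, 0.3093, 0.0137]
tcp_rot: [-0.105, 0.994, 0.0, 0.001]
wrist_force: [-0.3, -0.9, 6.2]
width: 0.0352
gripper_force: 41.8
pos [0.5709 0.3093 0.0137] closing yaw 102.0 shift cm [ 20.78 -39.19 -14.69] turn 28.3 j6 -1.46 t 3.75
```

```bash
python3 -m creep '[[[0,0,-3],0,0.2],[[0,0,-5],0,0.2],[[0,0,-5],0,0.2],[[2.1,-3.9,-1.7],0,0.2],[[2.1,-3.9,0],0,0.2],[[2.1,-3.9,0],0,0.2],[[2.1,-3.9,0],0,0.2],[[2.1,-3.9,0],0,0.2],[[2.1,-3.9,0],0,0.2],[[2.1,-3.9,0],0,0.2],[[2.1,-3.9,0],0,0.2],[[2.1,-3.9,0],0,0.2]]'; python3 -m creep '[[[2.0,-3.9,0],0,0.2],[[0,0,0],9.4,0.2],[[0,0,0],9.4,0.2],[[0,0,0],9.4,0.2],[[0,0,0],0,0.2]]'; python3 - <<'E'
from h import *
go(.4490,-.1174,.02,-106.3)
cv2.imwrite("pics/w2.png",cams.camera("wrist"))
print(find("oblong_tray","wrist",.014));print(find("engine","wrist",.19))
E
```

```text
time_s: 5.25
position: [0.4576, -0.0748, 0.1594]
tcp_rot: [-0.105, 0.994, -0.0, 0.0]
wrist_force: [0.2, -0.2, -0.6]
width: 0.0351
gripper_force: 41.0
time_s: 5.88
position: [0.4467, -0.1159, 0.1593]
tcp_rot: [0.14, 0.99, 0.0, -0.0]
wrist_force: [0.6, -0.9, -0.0]
width: 0.0355
gripper_force: 41.0
pos [ 0.4467 -0.1159  0.1593] closing yaw 73.9 shift cm [-0.27 -0.09 13.93] turn 0.2 j6 -1.79 t 5.875
[(0.97, [0.4283, -0.1125], 73.5, [81.0, 85.0], [0.41769999265670776, -0.11050000041723251])]
[(0.55, [0.4391, -0.1139], 164.0, [42.0, 88.0], [0.43560001254081726, -0.1128000020980835])]
```

View pics/w2.png

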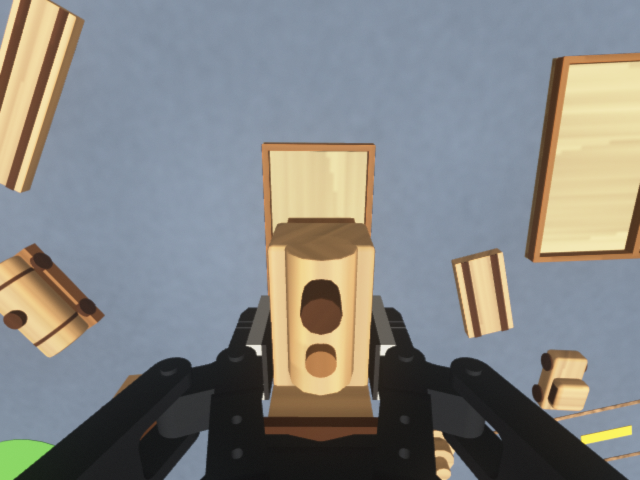

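The engine is held straight, columns 268–374, centred over the tray at columns 262–376. The tray's near end is at row 143.

```bash
python3 -c "
from h import *
c=cams.get_calibration('wrist')
e=at(c,[[262,143],[376,143]],.014);print(e,e.mean(0)+.091*np.array([.96,-.281]))
print('engine chassis end',at(c,[[273,223],[372,223]],.16+.026),'tool', bot.read_state()['position'])"
```

```text
[[ 0.3788408  -0.14150571]
 [ 0.40208089 -0.06041923]] [ 0.47782084 -0.12653347]
engine chassis end [[ 0.39531419 -0.11702495]
 [ 0.40400864 -0.08669384]] tool [ 0.44681966 -0.11579545  0.15931238]
```

```bash
python3 -m creep '[[[-0.1,-0.1,4.5],0,0.2],[[0,0,4.5],0,0.2],[[0,0,3],0,0.2],[[0,0,1.5],0,0.2],[[0,0,0.5],0,0.2],[[0,0,0],0,0.2]]'; python3 -m creep '[[[0,0,0],0,0.65],[[0,0,0],0,0.65],[[0,0,0],0,0.65],[[0,0,-3],0,0.65],[[0,0,-5],0,0.65],[[0,0,-6],0,1]]'; python3 -c "
from h import *
go(.6324,-.195,.16,73.7)"
```

```text
time_s: 6.78
position: [0.4479, -0.1172, 0.0196]
tcp_rot: [0.14, 0.99, -0.0, 0.0]
wrist_force: [0.7, 0.3, -1.6]
width: 0.0353
gripper_force: 41.1
time_s: 7.52
position: [0.4468, -0.1168, 0.1602]
tcp_rot: [0.141, 0.99, 0.0, -0.001]
wrist_force: [0.7, 0.2, -0.6]
width: 0.0718
gripper_force: 0.0
pos [ 0.4468 -0.1168  0.1602] closing yaw 73.8 shift cm [-20.    -2.35  -0.03] turn 0.1 j6 -1.79 t 7.525
```

```bash
python3 -m creep '[[[-4,-0.5,0],0,1],[[-4,-0.5,0],0,1],[[-4,-0.5,0],0,1],[[-4,-0.5,0],0,1],[[-4,-0.5,0],0,1],[[0,0,0],0,1]]'; python3 - <<'E'
from h import *
cv2.imwrite("pics/w3.png",cams.camera("wrist"))
print(find("engine","wrist",.05))
f=find("round_tree","wrist",.045);print(f)
m=f[0][1];go(m[0],m[1],.02,73.7)
E
```

```text
time_s: 8.28
position: [0.6344, -0.1979, 0.1583]
tcp_rot: [0.141, 0.99, -0.0, 0.0]
wrist_force: [-0.4, 1.0, -0.2]
width: 0.0852
gripper_force: 0.0
[]
[(0.89, [0.6265, -0.1994], 163.8, [39.0, 48.0], [0.6269999742507935, -0.19910000264644623])]
pos [ 0.6317 -0.1963  0.1589] closing yaw 73.8 shift cm [ 0.39 -0.45 13.89] turn 0.1 j6 -1.76 t 8.425
```

View pics/w3.png

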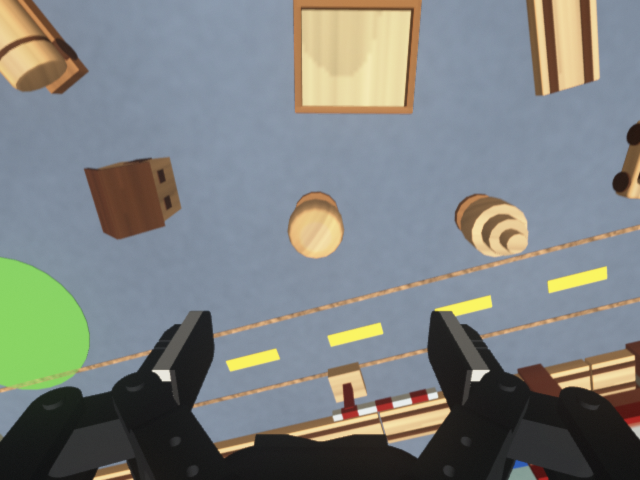

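The round tree's head is at about (316,226). The house is at (133,197) and the fir at (495,228), both well clear. The tray's far end is at row 113, columns 295–411.

```bash
python3 -c "
from h import *
c=cams.get_calibration('wrist')
h=at(c,[[316,226]],.044)[0];print(h)
e=at(c,[[294,113],[412,113]],.014);print(e,e.mean(0)-.091*np.array([.96,-.281]))
go(h[0],h[1],.02,73.7)"
```

```text
[ 0.62726027 -0.19844238]
[[ 0.54987694 -0.19257897]
 [ 0.57354884 -0.11084165]] [ 0.47435289 -0.12613931]
pos [ 0.6317 -0.1963  0.1589] closing yaw 73.8 shift cm [ 0.35 -0.34 13.89] turn 0.1 j6 -1.76 t 8.425
```

```bash
python3 -m creep '[[[0.25,-0.3,4.5],0,1],[[0,0,4.5],0,1],[[0,0,3.5],0,1],[[0,0,1.4],0,1],[[0,0,0],0,1],[[0,0,0],0,0.2],[[0,0,0],0,0.2],[[0,0,0],0,0.2],[[0,0,0],0,0.2],[[0,0,0],0,0.2],[[0,0,0],0,0.2]]' 30; python3 -c "
from h import *
go(.531,-.1415,.15,73.7)"
```

```text
time_s: 9.8
position: [0.6304, -0.1996, 0.0218]
tcp_rot: [0.141, 0.99, -0.0, 0.001]
wrist_force: [-0.4, -0.5, 5.9]
width: 0.0388
gripper_force: 29.8
pos [ 0.6304 -0.1996  0.0218] closing yaw 73.8 shift cm [ 11.13   2.8  -12.85] turn 0.1 j6 -1.76 t 9.8
```

```bash
python3 -m creep '[[[0,0,-5],0,0.2],[[0,0,-5],0,0.2],[[3.7,0.93,0],0,0.2],[[3.7,0.93,0],0,0.2],[[3.7,0.93,0],0,0.2],[[0,0,4],0,0.2],[[0,0,3],0,0.2],[[0,0,1.8],0,0.2],[[0,0,0.6],0,0.2],[[0,0,0],0,0.2]]'; python3 -m creep '[[[0,0,0],0,0.65],[[0,0,0],0,0.65],[[0,0,0],0,0.65],[[0,0,-4],0,0.65],[[0,0,-5],0,0.65],[[-5,0,-4],0,1],[[0,0,0],0,1]]'; python3 - <<'E'
from h import *
cv2.imwrite("pics/w4.png",cams.camera("wrist"))
print(find("engine","wrist",.05))
print(find("round_tree","wrist",.05))
go(.6714,-.0759,.16,75)
E
```

```text
time_s: 11.05
position: [0.531, -0.1415, 0.027]
tcp_rot: [0.141, 0.99, -0.0, 0.0]
wrist_force: [-0.7, -0.1, -1.5]
width: 0.0385
gripper_force: 30.5
time_s: 11.92
position: [0.5825, -0.1571, 0.1598]
tcp_rot: [0.141, 0.99, -0.002, 0.005]
wrist_force: [-1.0, -0.1, 0.2]
width: 0.085
gripper_force: 0.0
[(0.89, [0.4652, -0.122], 163.8, [43.0, 44.0], [0.4650000035762787, -0.12210000306367874])]
[(0.7, [0.5262, -0.1404], 119.5, [39.0, 39.0], [0.5257999897003174, -0.14030000567436218])]
pos [ 0.5763 -0.1543  0.1542] closing yaw 73.8 shift cm [-6.95 10.18 -0.6 ] turn -1.2 j6 -1.74 t 12.075
```

View pics/w4.png

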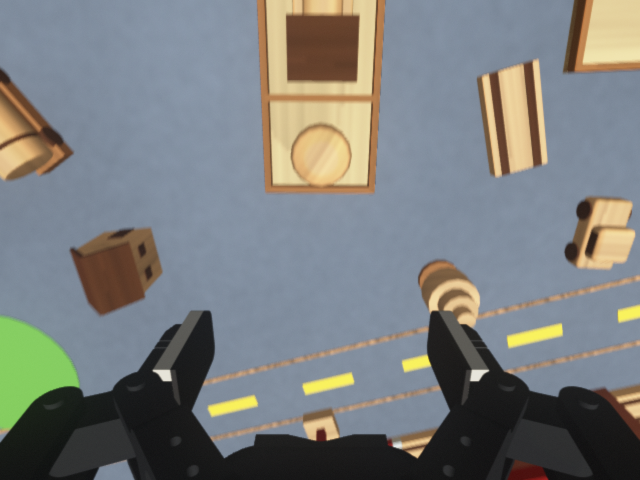

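Engine and round tree both stand upright in their own compartments; the tree's head is at (321,155), and the tray end is at row 190.

```bash
python3 -c "
from h import *
cams.camera('wrist');c=cams.get_calibration('wrist')
e=at(c,[[266,191],[375,191]],.014).mean(0);o=e-.091*np.array([.96,-.281])
M=np.array([[.96,-.281],[.281,.96]])
print('tray',o,'tree',M@(at(c,[[321,155]],.05)[0]-o),'cab roof x from',M@(at(c,[[322,15]],.068)[0]-o),M@(at(c,[[322,80]],.068)[0]-o))
f=find('fir_tree','wrist',.035);print(f)
go(.668,-.0755,.16,75)"
```

```text
tray [ 0.46553552 -0.12199253] tree [0.05996355 0.00019157] cab roof x from [-0.0154231   0.00043617] [0.01658219 0.00056787]
[(0.57, [0.6597, -0.0737], 65.8, [45.0, 55.0], [0.6577000021934509, -0.07580000162124634])]
pos [ 0.5758 -0.1541  0.1537] closing yaw 73.8 shift cm [-6.66 10.12 -0.65] turn -1.2 j6 -1.74 t 12.175
```

```bash
python3 -m creep '[[[-3.33,5,-0.3],0,1],[[-3.33,5,-0.3],-2.5,1],[[0,0,0],0,1],[[0,0,0],0,1],[[0,0,0],0,1]]'; python3 - <<'E'
from h import *
i=cams.camera("wrist")
for z in (.03,.07):
    f=find("fir_tree","wrist",z);print(f)
cv2.imwrite("pics/w5.png",i[100:400,150:550])
c=cams.get_calibration("wrist")
print(proj(c,[[.668,-.0755,.0],[.668,-.0755,.032],[.668,-.0755,.07]]))
go(.668,-.0755,.012,76.3)
E
```

```text
time_s: 12.8
position: [0.668, -0.0782, 0.1608]
tcp_rot: [0.12, 0.993, -0.0, -0.001]
wrist_force: [-0.1, 0.1, 0.2]
width: 0.085
gripper_force: 0.0
[(0.77, [0.6715, -0.0765], 175.9, [41.0, 49.0], [0.6715999841690063, -0.07620000094175339])]
[(0.77, [0.6593, -0.0739], 175.9, [35.0, 42.0], [0.6593999862670898, -0.07370000332593918])]
[[323.82470666 211.62011208]
 [324.19330004 222.94108785]
 [324.74775181 239.97051762]]
pos [ 0.6687 -0.0784  0.1615] closing yaw 76.3 shift cm [ 0.13  0.26 14.95] turn -0.0 j6 -1.61 t 12.95
```

View pics/w5.png

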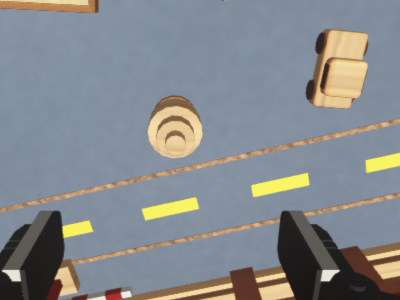

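The fir's tip is at (326,244), and the car is at (490,165), clear of the finger sweep.

```bash
python3 -m creep '[[[-0.1,0.24,4.5],0,1],[[0,0,4.5],0,1],[[0,0,3.5],0,1],[[0,0,2],0,1],[[0,0,0.4],0,1],[[0,0,0],0,0.2],[[0,0,0],0,0.2],[[0,0,0],0,0.2],[[0,0,0],0,0.2],[[0,0,0],0,0.2],[[0,0,0],0,0.2]]' 30; python3 -c "
from h import *
go(.5227,.1695,.15,76.3)"
```

```text
time_s: 14.32
position: [0.672, -0.0756, 0.0141]
tcp_rot: [0.119, 0.993, -0.0, 0.001]
wrist_force: [-0.8, 0.6, 6.4]
width: 0.0393
gripper_force: 30.4
pos [ 0.672  -0.0756  0.0141] closing yaw 76.3 shift cm [ 20.25  20.29 -13.65] turn 0.0 j6 -1.61 t 14.325
```

```bash
python3 -m creep '[[[0,0,-5],0,0.2],[[0,0,-5],0,0.2],[[0,0,-3.6],0,0.2],[[3.37,3.38,0],0,0.2],[[3.37,3.38,0],0,0.2],[[3.37,3.38,0],0,0.2],[[3.37,3.38,0],0,0.2],[[3.37,3.38,0],0,0.2],[[3.37,3.38,0],0,0.2],[[0,0,0],0,0.2],[[0,0,0],0,0.2],[[0,0,0],0,0.2]]'; python3 - <<'E'
from h import *
cv2.imwrite("pics/w6.png",cams.camera("wrist"))
go(.5227,.1695,.02,76.3)
E
```

```text
time_s: 15.82
position: [0.523, 0.1686, 0.1484]
tcp_rot: [0.12, 0.993, -0.0, 0.0]
wrist_force: [-0.2, 0.9, -0.6]
width: 0.0392
gripper_force: 30.5
pos [0.523  0.1685 0.1483] closing yaw 76.3 shift cm [ 0.06  0.09 12.83] turn -0.0 j6 -1.22 t 15.875
```

View pics/w6.png

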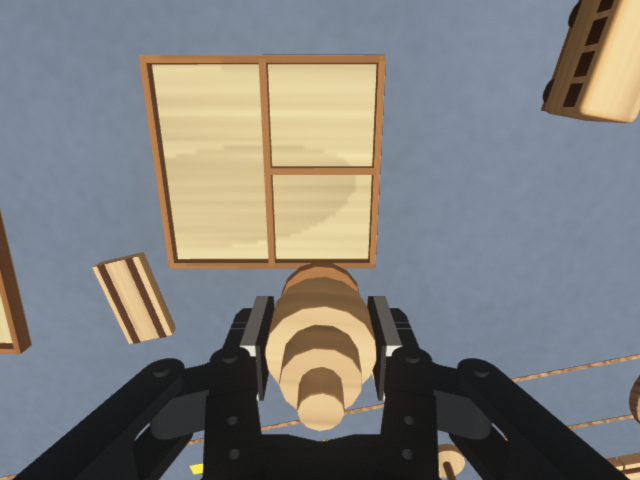

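The fir hangs upright. The tray's corners are at (139,56), (384,55), (375,268) and (170,268), with the dividers visible.

```bash
python3 -c "
from h import *
c=cams.get_calibration('wrist')
e=at(c,[[139,56],[384,55],[375,268],[170,268]],.014);print(e,e.mean(0),np.linalg.norm(e-np.roll(e,1,0),axis=1))
d=e[1]-e[0]+e[2]-e[3];print(np.degrees(np.arctan2(d[1],d[0])))
print('small +x floor ctr',at(c,[[321,217]],.009),' -x',at(c,[[321,116]],.009))"
```

```text
[[0.38211242 0.07887477]
 [0.42013431 0.23684619]
 [0.569852   0.20149818]
 [0.5311322  0.04323783]] [0.47580773 0.14011424] [0.15322169 0.16248272 0.15383389 0.16292808]
76.35941173889753
small +x floor ctr [[0.52011039 0.16946821]]  -x [[0.44781288 0.18711449]]
```

```bash
python3 -m creep '[[[0.1,0.12,4.5],0,0.2],[[0,0,4],0,0.2],[[0,0,2.7],0,0.2],[[0,0,1.2],0,0.2],[[0,0,0.45],0,0.2],[[0,0,0],0,0.2]]'; python3 -m creep '[[[0,0,0],0,0.65],[[0,0,0],0,0.65],[[0,0,0],0,0.65],[[0,0,-4],0,0.65],[[0,0,-5],0,0.65],[[0,0,-4.5],0,1]]'; python3 -c "
from h import *
go(.573,-.313,.16,-6)
go(.573,-.313,.16,84)"
```

```text
time_s: 16.62
position: [0.5224, 0.1708, 0.0205]
tcp_rot: [0.119, 0.993, 0.0, 0.001]
wrist_force: [-0.3, 0.3, 0.1]
width: 0.0389
gripper_force: 30.5
time_s: 17.38
position: [0.5216, 0.171, 0.1566]
tcp_rot: [0.119, 0.993, 0.0, 0.0]
wrist_force: [0.2, -0.7, -0.3]
width: 0.0721
gripper_force: 0.0
pos [0.5216 0.171  0.1566] closing yaw 76.3 shift cm [-16.42 -45.82  -0.34] turn 82.3 j6 -1.22 t 17.375
pos [0.5216 0.171  0.1566] closing yaw 76.3 shift cm [-16.42 -45.82  -0.34] turn -7.7 j6 -1.22 t 17.375
```

```bash
python3 -m creep '[[[-1.64,-4.58,0],0,1],[[-1.64,-4.58,0],0,1],[[-1.64,-4.58,0],0,1],[[-1.64,-4.58,0],0,1],[[-1.64,-4.58,0],0,1],[[-1.64,-4.58,0],0,1],[[-1.64,-4.58,0],0,1],[[-1.64,-4.58,0],0,1],[[-1.64,-4.58,0],0,1],[[-1.64,-4.58,0],0,1],[[0,0,0],0,1],[[0,0,0],0,1]]'; python3 - <<'E'
from h import *
i=cams.camera("wrist");cv2.imwrite("pics/w7.png",i)
print(find("house","wrist",.05)); go(.573,-.313,.16,84)
E
```

```text
time_s: 18.88
position: [0.5724, -0.3124, 0.1545]
tcp_rot: [0.119, 0.993, 0.0, -0.0]
wrist_force: [0.1, -0.2, -0.3]
width: 0.0855
gripper_force: 0.0
[(0.89, [0.5724, -0.3212], 169.8, [44.0, 62.0], [0.5703999996185303, -0.3208000063896179])]
pos [ 0.5727 -0.3114  0.1549] closing yaw 76.4 shift cm [-0.06 -0.15 -0.51] turn -7.6 j6 -2.0 t 18.975
```

View pics/w7.png

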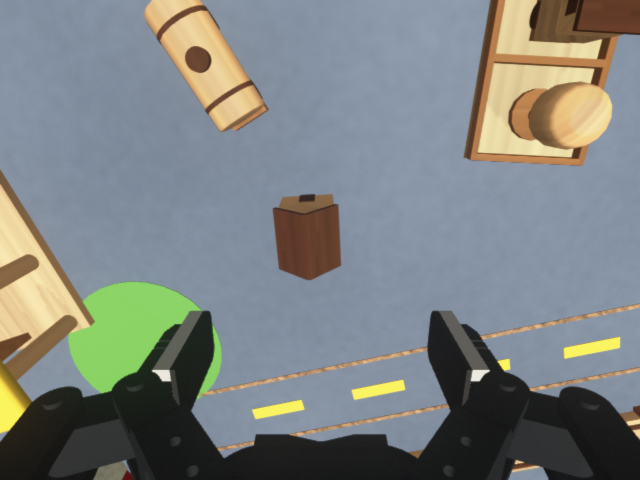

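The house shows its ridge running down the picture from (308,213) to (310,278), with eave corners at (274,209), (338,205), (341,266) and (280,270). The fingers already close across the ridge.

```bash
python3 -c "
from h import *
c=cams.get_calibration('wrist')
r=at(c,[[308,213],[310,279]],.063);e=at(c,[[274,209],[338,205],[341,266],[280,270]],.042)
for a in (r,e):print(a.round(4).tolist(),a.mean(0))
d=r[1]-r[0];print('ridge yaw',np.degrees(np.arctan2(d[1],d[0])),np.linalg.norm(d));d=e[2]-e[1]+e[3]-e[0];print('eave',np.degrees(np.arctan2(d[1],d[0])),np.linalg.norm(e-np.roll(e,1,0),axis=1))
m=(r.mean(0)+e.mean(0))/2;go(m[0],m[1],.012,90+np.degrees(np.arctan2(d[1],d[0])))"
```

```text
[[0.5518, -0.3147], [0.5972, -0.3248]] [ 0.57451353 -0.31972605]
[[0.549, -0.339], [0.5567, -0.2951], [0.602, -0.3031], [0.5945, -0.3474]] [ 0.57553711 -0.32114889]
ridge yaw -12.528750305500647 0.04648328642306392
eave -10.208380227294143 [0.04631714 0.04451374 0.0460087  0.04485262]
pos [ 0.5727 -0.3114  0.1549] closing yaw 76.4 shift cm [-0.44 -0.83 14.29] turn -3.4 j6 -2.0 t 18.975
```

```bash
python3 -m creep '[[[-0.44,-0.83,4.5],0,1],[[0,0,4.5],-3,1],[[0,0,3.5],0,1],[[0,0,1.6],0,1],[[0,0,0.3],0,1],[[0,0,0],0,0.2],[[0,0,0],0,0.2],[[0,0,0],0,0.2],[[0,0,0],0,0.2],[[0,0,0],0,0.2],[[0,0,0],0,0.2]]' 35; python3 -c "
from h import *
go(.4490,.1870,.15,76.3)"
```

```text
time_s: 20.35
position: [0.576, -0.3227, 0.0125]
tcp_rot: [0.093, 0.996, -0.001, 0.001]
wrist_force: [0.1, 0.7, 6.1]
width: 0.0392
gripper_force: 37.0
pos [ 0.576  -0.3227  0.0125] closing yaw 79.3 shift cm [ 21.88  47.72 -13.87] turn 3.0 j6 -2.06 t 20.35
```

```bash
python3 -m creep '[[[0,0,-5],0,0.2],[[0,0,-5],0,0.2],[[0,0,-4],0,0.2],[[2.19,4.77,0],0,0.2],[[2.19,4.77,0],0,0.2],[[2.19,4.77,0],0,0.2],[[2.19,4.77,0],0,0.2],[[2.19,4.77,0],0,0.2],[[2.19,4.77,0],0,0.2],[[2.19,4.77,0],0,0.2],[[2.19,4.77,0],0,0.2],[[2.19,4.77,0],0,0.2]]'; python3 -m creep '[[[2.19,4.77,0],0,0.2],[[0,0,0],3,0.2],[[0,0,0],0,0.2],[[0,0,0],0,0.2]]';  python3 -c "
from h import *
go(.4490,.1870,.0185,76.3)"
```

```text
time_s: 21.85
position: [0.4602, 0.1379, 0.1511]
tcp_rot: [0.093, 0.996, 0.0, 0.0]
wrist_force: [0.6, -0.6, 0.4]
width: 0.0395
gripper_force: 36.2
time_s: 22.35
position: [0.4483, 0.1868, 0.1509]
tcp_rot: [0.119, 0.993, -0.0, 0.0]
wrist_force: [0.4, 0.1, -1.7]
width: 0.0394
gripper_force: 36.2
pos [0.4483 0.1868 0.1509] closing yaw 76.3 shift cm [-0.06  0.03 13.24] turn 0.0 j6 -1.17 t 22.35
```

```bash
python3 -m creep '[[[0,0,4.5],0,0.2],[[0,0,4],0,0.2],[[0,0,3],0,0.2],[[0,0,1.2],0,0.2],[[0,0,0.5],0,0.2],[[0,0,0],0,0.2]]'; python3 -m creep '[[[0,0,0],0,0.65],[[0,0,0],0,0.65],[[0,0,0],0,0.65],[[0,0,-4],0,0.65],[[0,0,-5],0,0.65],[[0,0,-4.5],0,1]]'; python3 -c "
from h import *
go(.450,-.350,.16,106.5)"
```

```text
time_s: 23.1
position: [0.4489, 0.1872, 0.0195]
tcp_rot: [0.119, 0.993, 0.0, 0.001]
wrist_force: [0.3, -0.6, -1.0]
width: 0.0391
gripper_force: 36.2
time_s: 23.85
position: [0.4481, 0.1874, 0.1556]
tcp_rot: [0.119, 0.993, 0.0, 0.0]
wrist_force: [0.6, -0.3, 0.9]
width: 0.0715
gripper_force: 0.0
pos [0.4481 0.1874 0.1556] closing yaw 76.3 shift cm [-12.87 -52.17  -0.44] turn -30.2 j6 -1.17 t 23.85
```

```bash
python3 -m creep '[[[-1.29,-5.22,0],0,1],[[-1.29,-5.22,0],0,1],[[-1.29,-5.22,0],0,1],[[-1.29,-5.22,0],0,1],[[-1.29,-5.22,0],0,1],[[-1.29,-5.22,0],0,1],[[-1.29,-5.22,0],0,1],[[-1.29,-5.22,0],0,1],[[-1.29,-5.22,0],0,1],[[-1.29,-5.22,0],0,1],[[0,0,0],0,1]]'; python3 -m creep '[[[0,0,0],-10,1],[[0,0,0],-10,1],[[0,0,0],-10,1],[[0,0,0],0,1],[[0,0,0],0,1]]'; python3 - <<'E'
from h import *
i=cams.camera("wrist");cv2.imwrite("pics/w8.png",i)
f=find("tanker","wrist",.035);print(f); go(.45,-.35,.012,106.5)
E
```

```text
time_s: 25.22
position: [0.4498, -0.3543, 0.1537]
tcp_rot: [0.121, 0.993, -0.001, 0.0]
wrist_force: [-0.2, 0.6, -0.2]
width: 0.0856
gripper_force: 0.0
time_s: 25.85
position: [0.4503, -0.3496, 0.1539]
tcp_rot: [-0.141, 0.99, 0.0, -0.0]
wrist_force: [-0.4, -0.1, -0.4]
width: 0.0854
gripper_force: 0.0
[(0.73, [0.4474, -0.3572], 17.0, [37.0, 93.0], [0.4447000026702881, -0.357699990272522])]
pos [ 0.4503 -0.35    0.1539] closing yaw 106.2 shift cm [ 0.02  0.   14.19] turn -0.3 j6 -2.71 t 25.95
```

View pics/w8.png

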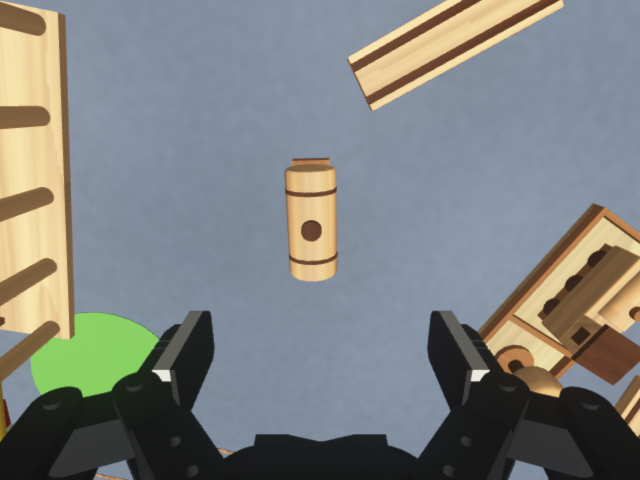

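The tanker lies along the tool's x, between columns 286–337, with its filler cap at (311,230). Nothing is near the fingers.

```bash
python3 -c "
from h import *
c=cams.get_calibration('wrist')
a=at(c,[[311,230]],.054)[0];b=at(c,[[310.5,180],[313.5,268]],.04);d=b[1]-b[0]
print(a,b.mean(0),np.degrees(np.arctan2(d[1],d[0])))
go(a[0],a[1],.0115,106.2)"
```

```text
[ 0.44678047 -0.35731555] [ 0.44801742 -0.35651542] 17.691712379297073
pos [ 0.4503 -0.35    0.1539] closing yaw 106.2 shift cm [ 0.54 -0.61 14.24] turn 0.0 j6 -2.71 t 25.95
```

```bash
python3 -m creep '[[[0.3,-0.5,4.5],0,1],[[0,0,4.5],-1,1],[[0,0,3.5],0,1],[[0,0,1.5],0,1],[[0,0,0.25],0,1],[[0,0,0],0,0.2],[[0,0,0],0,0.2],[[0,0,0],0,0.2],[[0,0,0],0,0.2],[[0,0,0],0,0.2],[[0,0,0],0,0.2]]' 40; python3 -c "
from h import *
go(.4663,.1010,.15,76.3)"
```

```text
time_s: 27.32
position: [0.4493, -0.3567, 0.0126]
tcp_rot: [-0.151, 0.989, -0.001, 0.001]
wrist_force: [-0.8, -0.2, 6.5]
width: 0.0351
gripper_force: 39.7
pos [ 0.4493 -0.3567  0.0126] closing yaw 107.3 shift cm [-15.27  43.16 -13.82] turn 31.0 j6 -2.74 t 27.325
```

```bash
python3 -m creep '[[[0,0,-5],0,0.2],[[0,0,-5],0,0.2],[[0,0,-4],0,0.2],[[-1.7,4.8,0],0,0.2],[[-1.7,4.8,0],0,0.2],[[-1.7,4.8,0],0,0.2],[[-1.7,4.8,0],0,0.2],[[-1.7,4.8,0],0,0.2],[[-1.7,4.8,0],0,0.2],[[-1.7,4.8,0],0,0.2],[[-1.7,4.8,0],0,0.2],[[-1.7,4.8,0],0,0.2]]'; python3 -m creep '[[[0,0,0],10.3,0.2],[[0,0,0],10.3,0.2],[[0,0,0],10.3,0.2],[[0,0,0],0,0.2],[[0,0,0],0,0.2]]';  python3 - <<'E'
from h import *
go(.4663,.1010,.0185,76.3)
cv2.imwrite("pics/w9.png",cams.camera("wrist"))
E
```

```text
time_s: 28.82
position: [0.4658, 0.1036, 0.1516]
tcp_rot: [-0.151, 0.989, -0.0, 0.0]
wrist_force: [0.4, 0.3, -1.5]
width: 0.0348
gripper_force: 40.4
time_s: 29.45
position: [0.4659, 0.1019, 0.1514]
tcp_rot: [0.116, 0.993, 0.0, -0.0]
wrist_force: [0.1, 0.5, -0.7]
width: 0.0349
gripper_force: 40.5
pos [0.4659 0.1019 0.1514] closing yaw 76.6 shift cm [-0.06 -0.08 13.29] turn 0.3 j6 -1.36 t 29.45
```

View pics/w9.png

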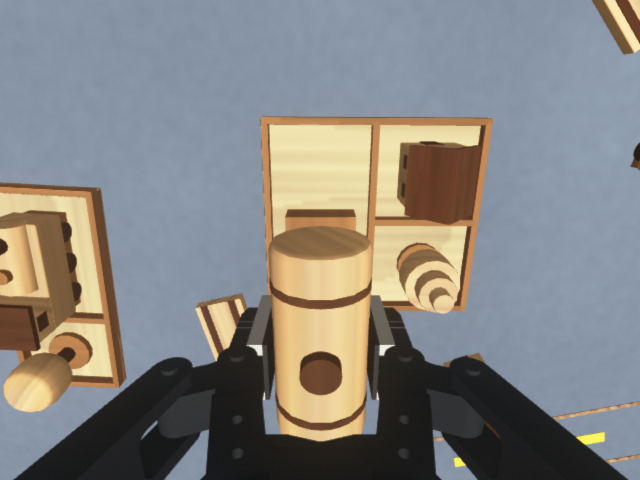

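The house and fir stand upright in the two small compartments, and the tanker is lined up over the long one (columns 262–375).

```bash
python3 -m creep '[[[-0.05,-0.1,4.5],0,0.2],[[0,0,4],0,0.2],[[0,0,3],0,0.2],[[0,0,1.2],0,0.2],[[0,0,0.55],0,0.2],[[0,0,0],0,0.2]]'; python3 -m creep '[[[0,0,0],0,0.6],[[0,0,0],0,0.6],[[0,0,0],0,0.6],[[0,0,-4],0,0.6],[[0,0,-5],0,0.6],[[0,0,-5],0,0.8]]'; python3 -m creep '[[[6,0,0],0,1],[[6,0,0],0,1],[[6,0,0],0,1],[[0,0,0],0,1],[[0,0,0],0,1],[[0,0,0],0,1]]'; python3 - <<'E'
from h import *
i=cams.camera("top");cv2.imwrite("pics/t2.png",cv2.resize(i[180:340,130:500],None,fx=2,fy=2,interpolation=cv2.INTER_CUBIC))
T=dict(o=((.479,-.1268),-16.3),s=((.4765,.1397),-13.7))
for n,z,t in (("engine",.04,'o'),("round_tree",.05,'o'),("tanker",.04,'s'),("house",.05,'s'),("fir_tree",.04,'s')):
    for f in find(n,"top",z)[:1]:
        a=np.radians(T[t][1]);M=np.array([[np.cos(a),np.sin(a)],[-np.sin(a),np.cos(a)]])
        print(n,f,'in tray',(M@(np.array(f[1])-T[t][0])).round(4))
for n,z in (("bus",.05),("car",.03)):print(n,find(n,"top",z)[:1])
for n in ("oblong_tray","square_tray"):print(n,find(n,"top",.014)[:1])
E
```

```text
time_s: 30.25
position: [0.4669, 0.1008, 0.0194]
tcp_rot: [0.118, 0.993, 0.0, 0.001]
wrist_force: [0.6, 0.5, -0.4]
width: 0.035
gripper_force: 40.4
time_s: 31.0
position: [0.466, 0.1009, 0.1604]
tcp_rot: [0.118, 0.993, -0.0, -0.0]
wrist_force: [0.0, -0.7, 0.0]
width: 0.0676
gripper_force: 0.0
time_s: 31.75
position: [0.2928, 0.1429, 0.1592]
tcp_rot: [0.118, 0.993, 0.0, 0.001]
wrist_force: [-0.4, 1.2, -0.2]
width: 0.0855
gripper_force: 0.0
engine (0.69, [0.451, -0.1179], 162.3, [41.0, 86.0], [0.45190000534057617, -0.11829999834299088]) in tray [-0.0294  0.0007]
round_tree (0.7, [0.4512, -0.1188], 162.3, [42.0, 86.0], [0.4519999921321869, -0.11779999732971191]) in tray [-0.0289 -0.0001]
tanker (0.73, [0.4688, 0.1018], 167.7, [37.0, 84.0], [0.46860000491142273, 0.10159999877214432]) in tray [ 0.0015 -0.0386]
house (0.74, [0.4478, 0.1858], 168.9, [44.0, 46.0], [0.4480000138282776, 0.1859000027179718]) in tray [-0.0388  0.038 ]
fir_tree (0.78, [0.5222, 0.1684], 136.2, [36.0, 39.0], [0.5224999785423279, 0.16850000619888306]) in tray [0.0376 0.0387]
bus [(0.93, [0.456, 0.365], 156.7, [49.0, 85.0], [0.45579999685287476, 0.3653999865055084])]
car [(0.76, [0.6599, 0.0553], 161.6, [33.0, 56.0], [0.6597999930381775, 0.05490000173449516])]
oblong_tray [(0.96, [0.4799, -0.127], 163.0, [89.0, 184.0], [0.48159998655319214, -0.1264999955892563])]
square_tray [(0.72, [0.4775, 0.1397], 76.4, [156.0, 167.0], [0.4796999990940094, 0.1363999992609024])]
```

View pics/t2.png

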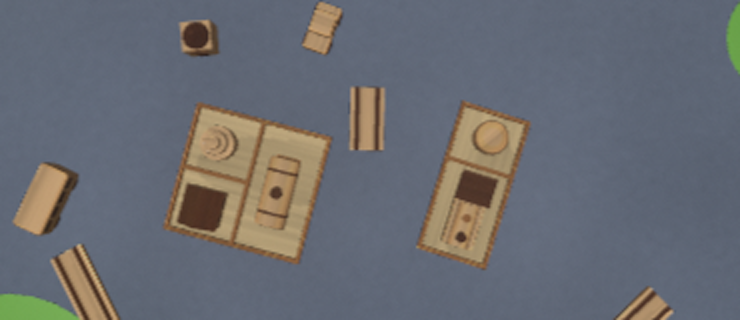

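All five pieces stand near their compartment centres; the round tree, at crop (491,137), is also near the middle. The bus, tower and car look unmoved, so I'm handing in.

```bash
python3 -c "
from rig import order
print(order.hand_in())"
```

```text
the job is handed in; nothing more can be done
None
```

The job is handed in at about 32 s, but no verdict came back: all five pieces stand in their compartments near the middle, the bus and car read as unmoved, and I checked the clock tower only by eye.

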